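# Load four first-off parts onto their inspection fixtures

## Task

Load the four machined parts from the bench mat onto their fixtures on the aluminium plate, right way up and fully down on the seat: the large steel bush over the thick spigot, the small brass bush over the thin spigot, the oblong bearing housing between the dowels of the nest, and the gear on the flatted arbor, flat to flat (yellow dots on the same side). Any order; leave the micrometer and the dial indicator stand where they are.

Things in the scene. Friction and masses are not known exactly. Their poses are not given: they have to be found in the camera images.
- gear_center (a point): Loose steel-grey gear, 0.34 kg, 34 mm tall: toothed disc 64 mm across, 14 mm thick; on it a hub 20 mm tall, 40 mm along x, with two parallel flats facing +y and -y, 30 mm apart (grip these). Through D-bore 22.4 mm in diameter, its flat on the +x side, 8.2 mm off the axis; a yellow dot on the disc marks +x. Lies on the mat, hub up. Point: on the axis, 17 mm above the underside; z up.
- big_bush_center (a point): Loose plain grey steel bush (ring), 58 mm outside, 42 mm bore right through, 30 mm tall, about 0.29 kg, standing on end on the mat. The point is its centre, 15 mm above its underside; z is its axis.
- small_bush_center (a point): Loose plain brass bush (ring), 44 mm outside, 28 mm bore right through, 36 mm tall, about 0.28 kg, standing on end on the mat. The point is its centre, 18 mm above its underside; z is its axis.
- housing_center (a point): Loose bright aluminium bearing housing, 0.22 kg, 34 mm tall: oblong flange 52 mm (x) by 84 mm (y), 12 mm thick, with four dark bolt holes; in its middle a round boss 40 mm in diameter stands 22 mm above the flange (grip the boss). The same when turned half round. Lies flange down on the mat. Point: on the boss axis, 17 mm above the underside; z up.
- arbor_seat (a point): Gear's fixture, fixed: dark blue round base 84 mm across, 12 mm thick; steel shoulder 34 mm across, 8 mm high; from it a vertical shaft 20 mm in diameter, 36 mm tall, with a flat on its +x side 7 mm off the axis; the last 9 mm taper to a blunt tip. Yellow dot on the base marks +x. Point: on the axis, at the shoulder's top, where the gear's underside rests; z up.
- big_spigot_seat (a point): Large bush's fixture, fixed: dark blue round base 84 mm across, 12 mm thick, with a steel spigot 38 mm in diameter and 18 mm tall in the middle (the upper 8 mm taper to 24 mm). Point: on the axis, at the base's top face, where the bush's underside rests; z up.
- small_spigot_seat (a point): Small bush's fixture, fixed: dark blue round base 84 mm across, 12 mm thick, with a steel spigot 24 mm in diameter and 24 mm tall in the middle (the upper 10 mm taper to 12 mm). Point: on the axis, at the base's top face, where the bush's underside rests; z up.
- nest_seat (a point): Housing's fixture, fixed: dark blue oblong base 84 mm (x) by 120 mm (y), 12 mm thick, with six bullet-nosed steel dowels 10 mm in diameter, 15 mm tall, that leave 56 mm (x) by 88 mm (y) for the flange: two on each long side, 28 mm either way from the middle, one at each end. Either way round will do. Point: middle of the base's top face, where the housing rests; z up.
- micrometer: Bystander, loose: outside micrometer lying on the bench beside the mat, about 140 mm long along its x, 45 mm wide and 18 mm tall. The origin is near its middle, on the bench.
- dial_stand: Bystander, loose: dial indicator on a black magnetic block 50 by 60 mm, 55 mm tall, with a post and a short arm that reaches 91 mm along its x; 142 mm tall in all, 1.1 kg. The origin is under the middle of the block, on the bench.
Not all that is in view belongs to the job. Leave any green look-alike of the part that bears gear_center alone. Leave any red look-alike of the part that bears big_bush_center alone.

How it is judged:
By the outcome, as a careful person would: the job done as asked, in the order asked, and still so for the second after the job is handed in, with the robot touching nothing.
It also fails if it takes over 122 s, if anything falls off the work surface, if the arm or the gripper's body presses on something with over 40 N, if the wrist force passes 120 N, or if a joint passes its speed limit or range.

## Robot

A 6-joint arm with a two-finger parallel gripper is mounted at the origin on the work surface. World frame = base frame: x ahead of the robot, y to its left, z up, the work surface at z = 0. Lengths are in mm, angles in rad, forces in N, time in s.
With the tool pointing down it reaches from about 375 to 900 mm from the base axis. Payload 3.1 kg.
Tool frame: the origin (TCP) lies midway between the tips of the shut fingers; the grasp point (between the pads) lies 19 mm behind it; z points along the fingers, y is the direction in which the jaws open and shut (so a half turn about z gives the same grasp; the last joint's range is limited). The gripper opens to 87 mm and grips with 3 to 60 N. Pads are 19 mm wide; open, the fingers measure 117 mm over their backs; the gripper's body (75 mm by 190 mm) begins 51 mm behind the grasp point.
Start: joints at [1.139, 0.527, 1.433, -0, 1.181, -0.178], TCP at [156.887, 604.965, 222.548] pointing down, gripper open.
Joint ranges: [-3.08, 3.08], [-0.75, 2.2], [0.22, 2.44], [-1.43, 4.57], [0, 2.65], [-2.85, 2.85]. Speed limits (rad/s): [2.79, 2.79, 3.14, 3.14, 3.14, 3.14].

## Interface

Orientations are given as a unit quaternion [x, y, z, w].
In Python, from plant import * gives the robot as it stands. The module is installed in compiled form; this text tells all that it offers.
- The arm moves only by the tool drive_tool, never from a script. Its argument "plan" is a list of rows, each a list of 3 entries, a list of its own where there are three numbers: the shift along the tool's x, y, z in m, then the turn, a rotation vector about the tool's x, y, z in degrees, then the opening in per cent of the stroke, from 0 (shut) to 100 (fully open). In form: [[[dx, dy, dz], [rx, ry, rz], jaw], ...]. A call has 1 to 12 rows; each row shifts and turns the commanded pose from where the row before left it, along the tool's axes as they then stand; what a row does not reach is not made up. A row lasts 1/12 s, in which the tool goes at most 41.7 mm and 7.16 degrees, less where a joint would pass 70% of its speed; a pose out of reach is approached as far as the arm can. A call with a gripper value outside its range is refused whole. The fingers move at their own pace and stop on an object; "newtons" is the grip in N (left out, the last holds). Time passes only in rows, so rows that do not move let the fingers close. It gives the time, the measured TCP pose, the force and the opening at its end, in the units of the state.
- observe(): the state, without advancing time (a new reading comes with each control period).
- capture(name): name is "side" or "top" or "wrist"; returns a dict with "color" (400x640x3 uint8, red, green, blue), "intrinsics" (3x3 intrinsics, pixels), "R" (3x3) and "t" (3): a world point X has camera coordinates R X + t; the wrist camera has in their place "T_tool_cam" (4x4, takes a point from camera to tool coordinates, whose origin is the TCP and whose axes are the flange's). Camera axes: x right, y down, z forward; pixel columns grow to the right and rows downward; lengths in mm; the calibration is good to about 2 mm. A picture is of the moment at which its call begins: read the wrist's pose just before it. There is no depth.
- finish_job(): hands the job in, once; it reports no verdict.
The state is a dict: "t": time; "qpos": joint angles; "joint_velocities": joint speeds; "joint_torque": joint torques, N m; "eef_pos": TCP position; "orientation": TCP orientation; "wrist_force": force on the tool from outside, world axes, zero at the start; "moment": the same for the moment, N m; "gripper_width": finger opening in mm.
Only numpy, scipy, OpenCV 4.12 (cv2) and the standard library are available. Lean on these libraries where they do the work, as an engineer would, in place of code of your own. Each camera call takes 0.05 s, during which the arm holds its last target. There are 200 camera calls.

## Working session

There is one attempt and no reset: what is moved stays moved. The work goes in short steps, Python scripts to look and compute and a tool call to move; the robot and the scene stay as the last step left them, time stands still between calls to the robot, and variables do not carry over. Pictures are saved under pics/ and viewed, about 12 in all and at most 16, crops included, and the job is handed in when it is done.

Besides the shell and the picture viewer there is one more tool, called after "Request:" as name(argument=value, ...), one argument or row to a line, values as JSON. drive_tool: Moves the arm, as the interface text tells. Its arguments: {"type":"object","properties":{"plan":{"type":"array","items":{"type":"array"}},"newtons":{"type":"number"}},"required":["plan"]}

```bash
mkdir -p pics; python3 - <<'E'
from plant import *
import cv2,json
s=observe();print(s)
for n in("top","side"):
    c=capture(n);cv2.imwrite(f"pics/{n}0.png",cv2.cvtColor(c["color"],cv2.COLOR_RGB2BGR));print(n,c["intrinsics"],c["R"],c["t"])
E
```

```text
{'t': 0.0, 'qpos': array([ 1.13846444e+00,  5.28478773e-01,  1.43388193e+00, -1.09203672e-06,
        1.18135886e+00, -1.78531098e-01]), 'joint_velocities': array([-0.00051817,  0.00111677,  0.00011596,  0.00016912,  0.00151602,
       -0.00086193]), 'joint_torque': array([ 4.92776071e-04, -4.40044892e+01, -1.76591563e+01,  6.33544824e-02,
        5.83079411e-02, -1.74841193e-04]), 'eef_pos': array([156.61543598, 604.3236563 , 221.57034688]), 'orientation': array([ 1.26559794e-01,  9.91958410e-01, -1.01438594e-03, -3.19303982e-04]), 'wrist_force': array([0.05823602, 0.19309242, 0.7563605 ]), 'moment': array([-0.0323357 ,  0.04047162,  0.08022023]), 'gripper_width': 86.88908360020666}
top [[410.70259823   0.         316.76453236]
 [  0.         410.70259823 197.80860806]
 [  0.           0.           1.        ]] [[ 0.02931902 -0.99945032  0.01547396]
 [-0.98037221 -0.03177192 -0.19457871]
 [ 0.19496339 -0.00946539 -0.98076485]] [  -4.05443122  465.93284021 1077.12197254]
side [[503.09973614   0.         316.33059253]
 [  0.         503.09973614 209.24903071]
 [  0.           0.           1.        ]] [[ 0.99026083 -0.1389344   0.00898454]
 [-0.0763926  -0.59617454 -0.79921216]
 [ 0.11639442  0.79074215 -0.60098186]] [-473.38690215  100.04259985 1453.29255477]
```

View pics/top0.png

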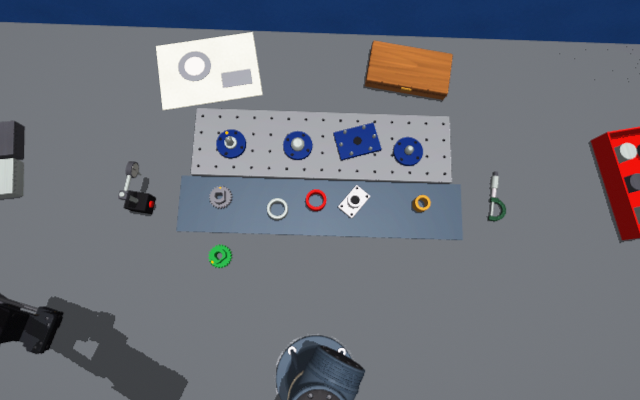

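View pics/side0.png

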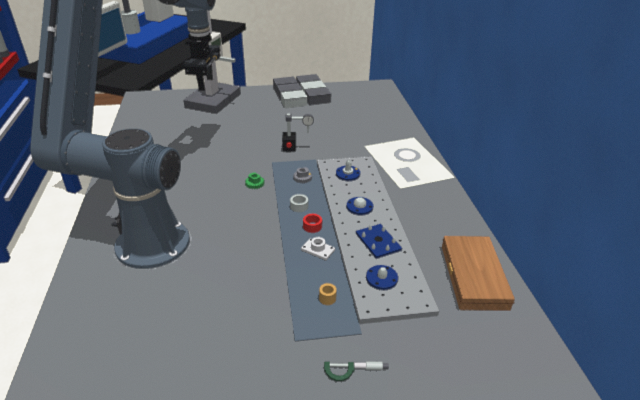

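Top: gear ≈(220,197), steel bush ≈(277,209), housing ≈(355,201), brass bush ≈(423,203). Fixtures: arbor ≈(231,143), thick spigot ≈(298,145), nest ≈(357,141), thin spigot ≈(408,151). The look-alikes to avoid are the red ring (316,200) and the green gear (220,257). One close crop to check the choice.

```bash
python3 - <<'E'
import cv2
i=cv2.imread("pics/top0.png")
a=cv2.resize(i[120:225,190:330],None,fx=5.6,fy=5.6,interpolation=cv2.INTER_CUBIC)[:598];cv2.imwrite("pics/cropL.png",a)
a=cv2.resize(i[115:220,320:460],None,fx=5.6,fy=5.6,interpolation=cv2.INTER_CUBIC)[:598];cv2.imwrite("pics/cropR.png",a)
E
```

```text
(no output)
```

View pics/cropL.png

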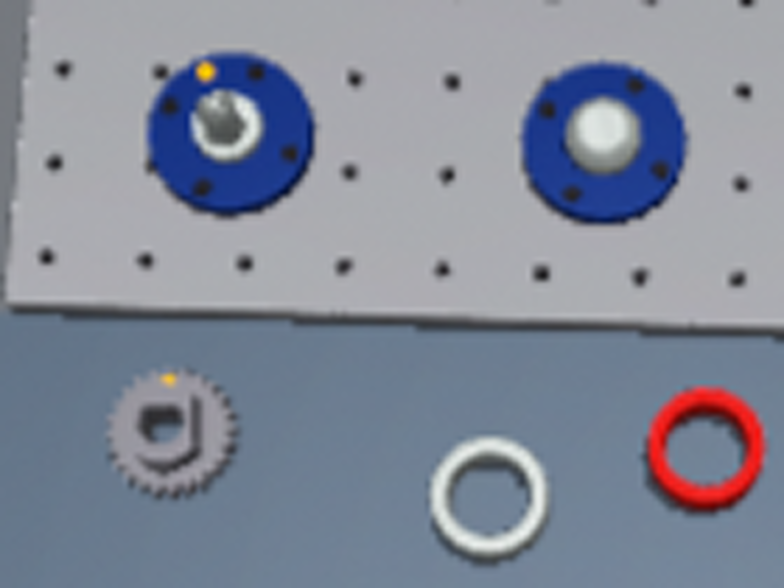

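View pics/cropR.png

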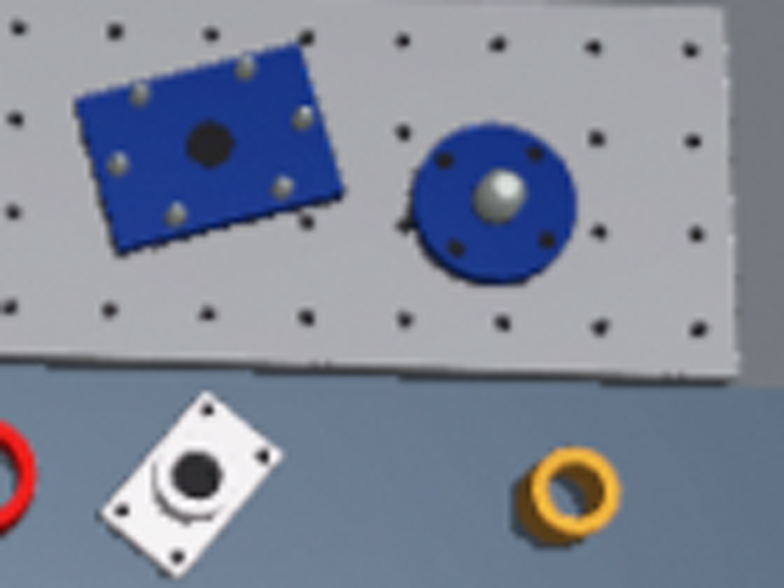

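Choice confirmed: the steel bush is the white-grey ring, crop-left (489,495). The red ring is at (706,449). The gear is grey with its dot at (168,379), and the brass bush is crop-right (575,492). Now positions.

```bash
cat > h.py <<'E'
from plant import *
import numpy as np, cv2
from scipy.spatial.transform import Rotation as Ro
def ray(c,px,eef=None):
    d=np.linalg.inv(c["intrinsics"])@np.r_[px,1.]
    if "R" in c: return -c["R"].T@c["t"], c["R"].T@d
    R=Ro.from_quat(eef["orientation"]).as_matrix(); T=c["T_tool_cam"]
    return R@T[:3,3]+eef["eef_pos"], R@T[:3,:3]@d
def hit(c,px,z,eef=None):
    o,d=ray(c,px,eef); return o+d*(z-o[2])/d[2]
def proj(c,X,eef=None):
    X=np.atleast_2d(X)
    if "R" in c: P=X@c["R"].T+c["t"]
    else:
        R=Ro.from_quat(eef["orientation"]).as_matrix(); T=c["T_tool_cam"]
        P=((X-eef["eef_pos"])@R-T[:3,3])@T[:3,:3]
    p=P@c["intrinsics"].T; return p[:,:2]/p[:,2:]
def snap(n,f=None):
    s=observe(); c=capture(n)
    if f: cv2.imwrite(f"pics/{f}.png",cv2.cvtColor(c["color"],cv2.COLOR_RGB2BGR))
    return c,s
E
python3 - <<'E'
from h import *
np.set_printoptions(precision=1,suppress=True)
c,_=snap("top"); w,s=snap("wrist"); print(w["T_tool_cam"],w["intrinsics"])
L=lambda u,v:np.array([190+u/5.6-.4,120+v/5.6-.4]); Rr=lambda u,v:np.array([320+u/5.6-.4,115+v/5.6-.4])
M=3;B=27
P=dict(gear=(L(172,432),M+14),geardot=(L(168,379),M+14),steel=(L(489,495),M+30),red=(L(706,449),M+30),house=(Rr(197,475),M+34),brass=(Rr(575,492),M+36),
arb=(L(231,130),B),arbdot=(L(206,71),B),big=(L(604,139),B),nest=(Rr(210,146),B),thin=(Rr(494,199),B),
h1=(Rr(207,392),M+12),h2=(Rr(282,457),M+12),h3=(Rr(178,577),M+12),h4=(Rr(100,515),M+12),
n1=(Rr(78,98),B),n2=(Rr(300,42),B),n3=(Rr(343,193),B),n4=(Rr(120,250),B),platecorner=(Rr(738,368),15), plf=(L(10,302),15),microm=((495,205),5))
for k,(p,z) in P.items(): print(k,hit(c,p,z))
E
```

```text
[[   0.    -1.    -0.3   72.3]
 [   1.     0.     0.    -1. ]
 [  -0.    -0.3    1.  -161.8]
 [   0.     0.     0.     1. ]] [[349.4   0.  319.1]
 [  0.  349.4 198.2]
 [  0.    0.    1. ]]
gear [465.9 279.8  17. ]
geardot [492.9 283.8  17. ]
steel [436.3 118.8  33. ]
red [462.7  13.1  33. ]
house [466.4 -94.7  37. ]
brass [ 463.6 -280.8   39. ]
arb [621.2 259.3  27. ]
arbdot [652.3 274.3  27. ]
big [623.   69.7  27. ]
nest [ 640.1 -100.5   27. ]
thin [ 616.8 -245.8   27. ]
h1 [ 513.7 -101.6   15. ]
h2 [ 481.4 -139.7   15. ]
h3 [418.8 -88.1  15. ]
h4 [448.8 -48.6  15. ]
n1 [663.6 -32.4  27. ]
n2 [ 698.1 -146.4   27. ]
n3 [ 617.3 -168.6   27. ]
n4 [583.3 -55.4  27. ]
platecorner [ 535.2 -371.9   15. ]
plf [530.5 366.8  15. ]
microm [ 469.5 -497.6    5. ]
```

Request:
drive_tool(
  plan=[
    [[-0.0317,-0.0197,0],[0,0,0],100],
    [[-0.0317,-0.0197,0],[0,0,0],100],
    [[-0.0317,-0.0197,0],[0,0,0],100],
    [[-0.0317,-0.0197,0],[0,0,0],100],
    [[-0.0317,-0.0197,0],[0,0,0],100],
    [[-0.0317,-0.0197,0],[0,0,0],100],
    [[-0.0317,-0.0197,0],[0,0,0],100],
    [[-0.0317,-0.0197,0],[0,0,0],100],
    [[-0.0317,-0.0197,0],[0,0,0],100],
    [[-0.0317,-0.0197,0],[0,0,0],100],
    [[-0.0317,-0.0197,0],[0,0,0],100],
    [[-0.0317,-0.0197,0],[0,0,0],100],
  ],
  newtons=30,
)

```text
t: 1.2
eef_pos: [466.7, 279.1, 222.5]
orientation: [0.127, 0.992, 0.0, -0.0]
wrist_force: [-0.1, 0.5, -0.3]
gripper_width: 87.3
```

Request:
drive_tool(
  plan=[
    [[0,0,0],[0,0,-5.7],100],
    [[0,0,0],[0,0,-5.7],100],
    [[0,0,0],[0,0,-5.7],100],
    [[0,0,0],[0,0,-5.7],100],
    [[0,0,0],[0,0,0],100],
    [[0,0,0],[0,0,0],100],
  ],
)

```text
t: 1.7
eef_pos: [465.7, 280.6, 222.4]
orientation: [-0.071, 0.997, -0.0, -0.0]
wrist_force: [-0.7, -0.9, 0.1]
gripper_width: 87.2
```

```bash
cat >> h.py <<'E'
def goto(x=None,y=None,z=None,psi=None):
    s=observe(); R=Ro.from_quat(s["orientation"]).as_matrix()
    p=s["eef_pos"]; P=np.array([a if a is not None else b for a,b in zip((x,y,z),p)])
    cur=np.degrees(np.arctan2(R[1,1],R[0,1])); t=0 if psi is None else (cur-psi+180)%360-180
    print("eef",p.round(1),"psi",round(cur,1),"F",s["wrist_force"].round(1),"w",round(s["gripper_width"],1),"t",round(s["t"],2),"-> shift mm",(R.T@(P-p)).round(1),"rz",round(t,1), "tilt",R[:,2].round(3))
E
python3 - <<'E'
from h import *
goto(466,280,psi=98.4)
c,s=snap("wrist","w1")
for k,X in dict(gear=[466,280,17],arb=[621,259,35]).items(): print(k,proj(c,X,s).round())
E
```

```text
eef [465.7 280.6 222.4] psi 98.1 F [-0.7 -0.9  0.1] w 87.2 t 1.7 -> shift mm [-0.3 -0.6 -0. ] rz -0.3 tilt [-0. -0. -1.]
gear [[319. 176.]]
arb [[281. 309.]]
```

View pics/w1.png

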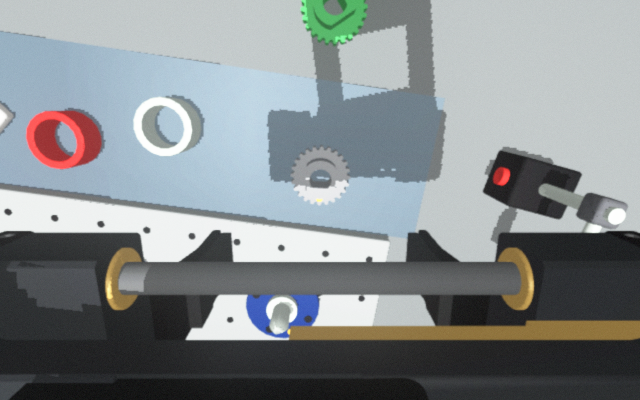

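```bash
python3 - <<'E'
import cv2,numpy as np
i=cv2.imread("pics/w1.png")
z=lambda a:cv2.resize(a,None,fx=5,fy=5,interpolation=cv2.INTER_CUBIC)
cv2.imwrite("pics/c1.png",np.hstack([z(i[140:220,280:360]),z(i[260:340,243:323])]))
E
```

```text
(no output)
```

View pics/c1.png

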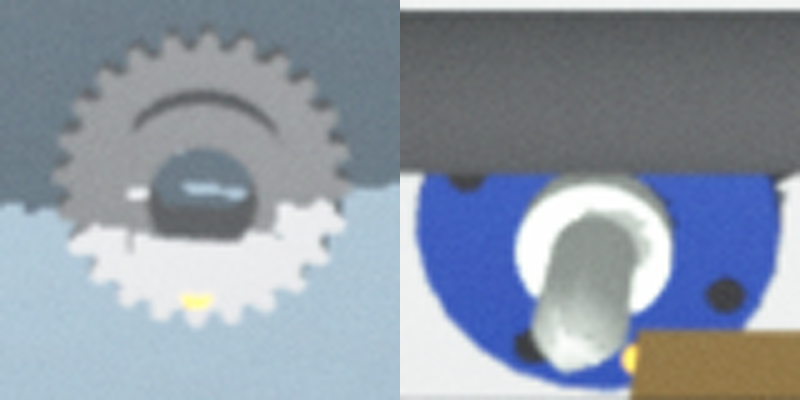

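Wrist view: gear disc centre (319.8,174.8), dot (319,199.8). Arbor shoulder centre ≈(281,307.6), shaft tip ≈(277.6,329). Both agree with the top view within about 1 px.

```bash
python3 - <<'E'
from h import *
np.set_printoptions(precision=1,suppress=True)
c,s=snap("wrist")
g=hit(c,(319.8,174.8),17,s);d=hit(c,(319,199.8),17,s);print(g,d,np.degrees(np.arctan2(*(d-g)[1::-1])))
for pl in(10,15,20): print(pl,hit(c,(281.2,307.6),pl+20,s),hit(c,(277.6,329),pl+56,s))
t,_=snap("top")
L=lambda u,v:np.array([190+u/5.6-.4,120+v/5.6-.4])
for pl in(10,15,20): print(pl,hit(t,L(231,130),pl+12),hit(t,L(224,103),pl+56))
goto(g[0],g[1],20,98.4)
E
```

```text
[465.1 281.2  17. ] [492.6 284.3  17. ] 6.3609392370482905
10 [621.9 259.   30. ] [624.4 259.3  66. ]
15 [618.6 259.2  35. ] [620.8 259.5  71. ]
20 [615.4 259.3  40. ] [617.1 259.6  76. ]
10 [622.9 260.4  22. ] [621.9 255.4  66. ]
15 [621.2 259.3  27. ] [620.2 254.3  71. ]
20 [619.5 258.3  32. ] [618.5 253.3  76. ]
eef [465.6 280.7 222.5] psi 98.2 F [ 0.1 -0.8  0.6] w 86.6 t 1.85 -> shift mm [  0.4   0.5 202.5] rz -0.2 tilt [-0. -0. -1.]
```

Request:
drive_tool(
  plan=[
    [[0.0004,0.0005,0.025],[0,0,0.8],100],
    [[0,0,0.03],[0,0,0],100],
    [[0,0,0.03],[0,0,0],100],
    [[0,0,0.03],[0,0,0],100],
    [[0,0,0.03],[0,0,0],90],
    [[0,0,0.028],[0,0,0],70],
    [[0,0,0.02],[0,0,0],60],
    [[0,0,0.01],[0,0,0],55],
    [[0,0,0],[0,0,0],55],
  ],
)

```text
t: 2.6
eef_pos: [463.9, 280.7, 17.5]
orientation: [-0.065, 0.998, -0.001, -0.002]
wrist_force: [-1.1, 1.0, 0.6]
gripper_width: 61.7
```

Request:
drive_tool(
  plan=[
    [[0,0,0],[0,0,0],20],
    [[0,0,0],[0,0,0],20],
    [[0,0,0],[0,0,0],20],
    [[0,0,0],[0,0,0],20],
    [[0,0,0],[0,0,0],20],
    [[0,0,0],[0,0,0],20],
  ],
)

```text
t: 3.1
eef_pos: [466.0, 281.4, 20.8]
orientation: [-0.065, 0.998, 0.0, 0.001]
wrist_force: [-1.0, 0.4, 6.4]
gripper_width: 30.1
```

Request:
drive_tool(
  plan=[
    [[0,0,-0.01],[0,0,0],20],
    [[0,0,-0.02],[0,0,0],20],
    [[0,0,-0.03],[0,0,0],20],
    [[0,0,-0.03],[0,0,0],20],
    [[0,0,-0.02],[0,0,0],20],
    [[0,0,0],[0,0,0],20],
  ],
)

```text
t: 3.6
eef_pos: [467.7, 282.0, 133.8]
orientation: [-0.065, 0.998, 0.001, 0.004]
wrist_force: [0.4, 0.5, -3.5]
gripper_width: 30.0
```

```bash
python3 - <<'E'
from h import *
for i in range(4): goto(619.5,258.7,130,115.7); capture("top")
E
```

```text
eef [467.7 282.  133.8] psi 97.5 F [ 0.4  0.5 -3.5] w 30.0 t 3.6 -> shift mm [-147.5  -42.9    5. ] rz -18.2 tilt [ 0.008  0.003 -1.   ]
eef [466.5 281.5 131.7] psi 97.5 F [-0.3  0.3 -3.4] w 30.1 t 3.65 -> shift mm [-148.8  -42.5    2.4] rz -18.2 tilt [ 0.005  0.002 -1.   ]
eef [465.1 281.  130. ] psi 97.5 F [-0.9  0.2 -2.2] w 29.9 t 3.7 -> shift mm [-150.2  -42.2    0.2] rz -18.2 tilt [ 0.001  0.    -1.   ]
eef [464.2 280.7 128.9] psi 97.5 F [-0.8  0.1 -3.5] w 29.6 t 3.75 -> shift mm [-151.1  -42.    -1.4] rz -18.2 tilt [-0.002 -0.001 -1.   ]
```

Request:
drive_tool(
  plan=[
    [[-0.015,-0.0042,0],[0,0,0],20],
    [[-0.025,-0.007,0],[0,0,0],20],
    [[-0.03,-0.0084,0],[0,0,0],20],
    [[-0.03,-0.0084,0],[0,0,0],20],
    [[-0.025,-0.007,0],[0,0,0],20],
    [[-0.015,-0.0042,0],[0,0,0],20],
    [[-0.0103,-0.003,0],[0,0,-4.2],20],
    [[0,0,0],[0,0,-6],20],
    [[0,0,0],[0,0,-5],20],
    [[0,0,0],[0,0,-3],20],
    [[0,0,0],[0,0,0],20],
    [[0,0,0],[0,0,0],20],
  ],
)

```text
t: 4.8
eef_pos: [618.5, 258.4, 127.2]
orientation: [-0.221, 0.975, -0.0, -0.002]
wrist_force: [0.1, -0.3, -3.6]
gripper_width: 29.8
```

```bash
python3 - <<'E'
from h import *
capture("side");capture("side")
goto(619.5,258.7,100,115.7)
c,s=snap("wrist","w2"); t,_=snap("top"); d,_=snap("side")
p=proj(t,s["eef_pos"])[0];q=proj(d,s["eef_pos"])[0];print(p,q)
z=lambda im,p,r,k:cv2.resize(cv2.cvtColor(im,cv2.COLOR_RGB2BGR)[int(p[1])-r+8:int(p[1])+r+8,int(p[0])-r:int(p[0])+r],(400,400),interpolation=cv2.INTER_CUBIC)
a=np.hstack([z(t["color"],p,40,1),z(d["color"],q,40,1)])
cv2.imwrite("pics/c2.png",a)
w=cv2.imread("pics/w2.png");cv2.imwrite("pics/c2w.png",w)
print(proj(c,[[619.5,258.7,35],[619.5,258.7,71]],s))
E
```

```text
eef [619.  258.6 128.1] psi 115.6 F [-0.   0.3 -2. ] w 29.8 t 4.9 -> shift mm [-0.6 -0.1 28.1] rz -0.1 tilt [-0.002 -0.001 -1.   ]
[223.71757506 130.97846965] [348.23256419 147.21051653]
[[318.21677864 204.82982152]
 [318.12157821 219.77354537]]
```

View pics/c2.png

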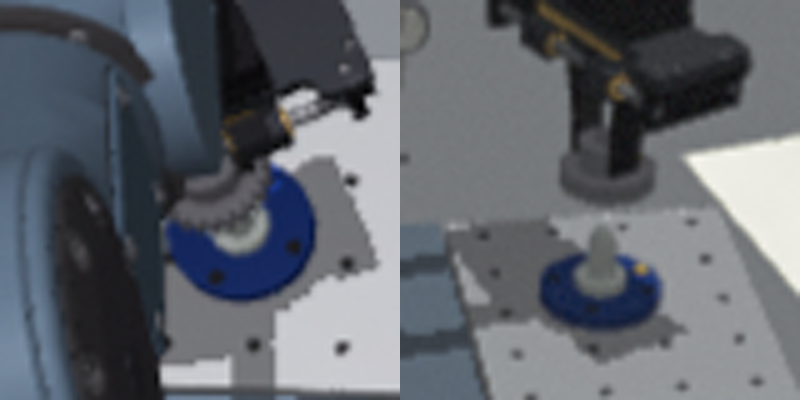

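```bash
python3 - <<'E'
from h import *
d,_=snap("side"); s=observe(); e=s["eef_pos"]; print(e)
o=np.array([int(348.23)-40,int(147.21)-32])
X=np.array([[e[0],e[1],e[2]-8],[619.5,258.7,71],[619.5,258.7,35],[619.5,258.7,27],[620.5,258.7,71],[619.5,259.7,71]])
print(((proj(d,X)-o)*5+[400,0]).round(1))
E
```

```text
[619.63737864 258.73924445 129.35920355]
[[601.6 169.9]
 [597.9 235.3]
 [595.4 280.6]
 [594.9 290.6]
 [599.3 235.2]
 [597.6 234.5]]
```

View pics/w2.png

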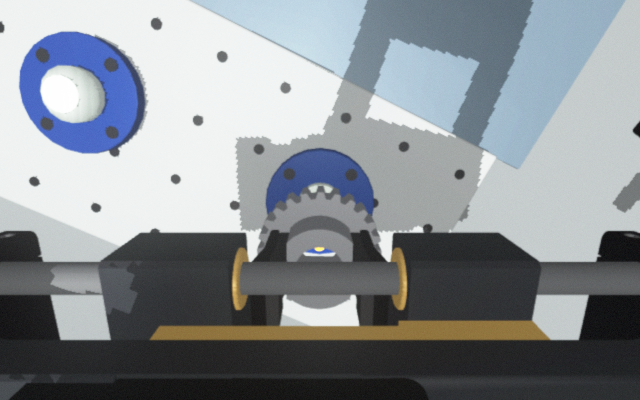

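Gear and arbor are lined up in both views: disc and base both at u≈320, dot visible through the bore at (319,249). Lowering.

Request:
drive_tool(
  plan=[
    [[0,0,0.01],[0,0,0],20],
    [[0,0,0.015],[0,0,0],20],
    [[0,0,0.01],[0,0,0],20],
    [[0,0,0.005],[0,0,0],20],
    [[0,0,0.005],[0,0,0],20],
    [[0,0,0.005],[0,0,0],20],
    [[0,0,0.005],[0,0,0],20],
    [[0,0,0.004],[0,0,0],20],
    [[0,0,0.004],[0,0,0],20],
    [[0,0,0.003],[0,0,0],20],
    [[0,0,0],[0,0,0],20],
  ],
)

```text
t: 6.02
eef_pos: [619.4, 258.6, 62.9]
orientation: [-0.222, 0.975, -0.0, -0.001]
wrist_force: [0.2, -0.3, -3.1]
gripper_width: 29.8
```

No contact yet; tip well inside the bore. Continue in small steps.

Request:
drive_tool(
  plan=[
    [[0,0,0.003],[0,0,0],20],
    [[0,0,0.003],[0,0,0],20],
    [[0,0,0.002],[0,0,0],20],
    [[0,0,0.002],[0,0,0],20],
    [[0,0,0],[0,0,0],20],
    [[0,0,0],[0,0,0],20],
  ],
)

```text
t: 6.52
eef_pos: [620.2, 258.8, 57.6]
orientation: [-0.222, 0.975, -0.0, 0.001]
wrist_force: [-5.1, -0.8, 15.3]
gripper_width: 29.6
```

```bash
python3 - <<'E'
from h import *
d,_=snap("side"); s=observe(); e=s["eef_pos"]; print(e,s["wrist_force"],s["moment"],s["orientation"])
cv2.imwrite("pics/c3.png",cv2.resize(cv2.cvtColor(d["color"],cv2.COLOR_RGB2BGR)[130:210,300:400],(800,640),interpolation=cv2.INTER_CUBIC)[:600])
o=np.array([300,130])
for z in (15,27,35,41,49,55): print(z,((proj(d,[619.5,258.7,z])-o)*8).round(1))
E
```

```text
[620.23141297 258.85521205  57.71881424] [-6.15381338 -1.62117546 16.35682024] [-0.23516999  0.99702969 -0.0821365 ] [-2.22020253e-01  9.75041658e-01 -1.00228774e-04  8.73437071e-04]
15 [[374.5 368.5]]
27 [[375.8 344.9]]
35 [[376.6 329. ]]
41 [[377.3 317.1]]
49 [[378.2 301. ]]
55 [[378.8 289. ]]
```

View pics/c3.png

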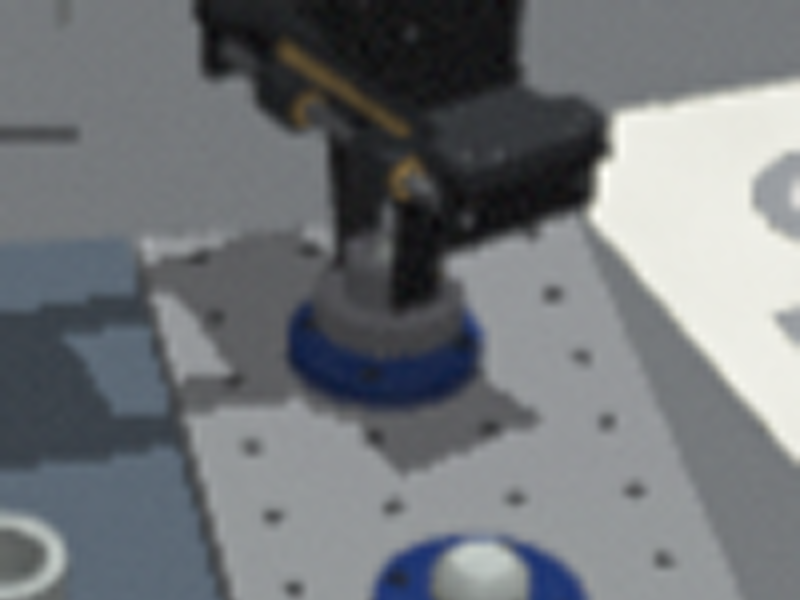

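Geometry of side crop: gear underside ≈18.5 mm above the plate, versus 20 when seated, so the contact is the shoulder within measuring error. Release and lift to verify.

Request:
drive_tool(
  plan=[
    [[0,0,0],[0,0,0],60],
    [[0,0,0],[0,0,0],60],
    [[0,0,-0.002],[0,0,0],60],
    [[0,0,-0.02],[0,0,0],60],
    [[0,0,-0.03],[0,0,0],80],
    [[0,0,-0.03],[0,0,0],100],
    [[0,0,-0.03],[0,0,0],100],
    [[0.03,0,-0.02],[0,0,0],100],
    [[0.03,0,0],[0,0,0],100],
    [[0.03,0,0],[0,0,0],100],
    [[0.03,0,0],[0,0,0],100],
    [[0.03,0,0],[0,0,0],100],
  ],
)

```text
t: 7.57
eef_pos: [483.5, 193.3, 185.7]
orientation: [-0.222, 0.975, -0.0, 0.0]
wrist_force: [-0.6, 0.6, 0.2]
gripper_width: 86.2
```

```bash
python3 - <<'E'
from h import *
np.set_printoptions(precision=1,suppress=True)
capture("top");capture("top")
goto(436.3,118.8,z=200,psi=90)
d,s=snap("side");t,_=snap("top");w,s=snap("wrist","w4")
f=lambda c:cv2.cvtColor(c["color"],cv2.COLOR_RGB2BGR)
a=cv2.resize(f(d)[140:200,313:380],(446,400),interpolation=cv2.INTER_CUBIC)
p=proj(w,[619.5,258.7,45],s)[0];print(p)
x,y=int(np.clip(p[0],40,600)),int(np.clip(p[1],45,355))
b=cv2.resize(f(w)[y-45:y+45,x-40:x+40],(354,400),interpolation=cv2.INTER_CUBIC)
cv2.imwrite("pics/c4.png",np.hstack([a,b]))
E
```

```text
eef [478.3 192.3 184.8] psi 115.6 F [0.6 0.3 0.9] w 86.5 t 7.67 -> shift mm [ 69.8 -48.  -14.7] rz 25.6 tilt [-0. -0. -1.]
[318.9 334.4]
```

View pics/c4.png

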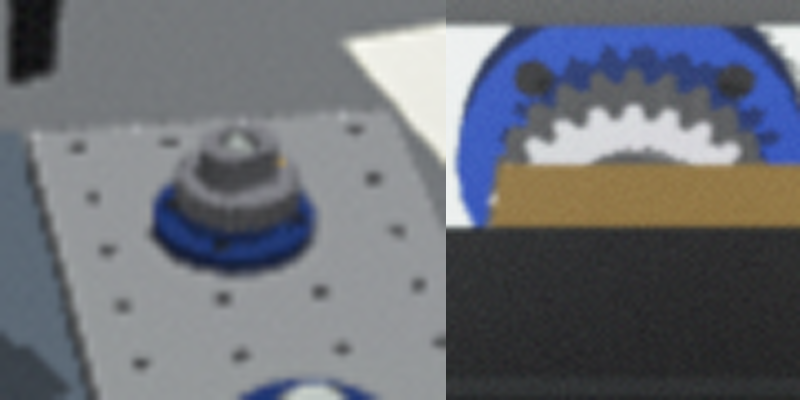

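Gear seated: dot on the dot side, shaft tip just above hub top at crop (236,140). So the plate is about 20 mm thick and the base tops ≈32. Next, the steel bush.

Request:
drive_tool(
  plan=[
    [[0.018,-0.012,0],[0,0,0],100],
    [[0.02,-0.013,0],[0,0,0],100],
    [[0.02,-0.013,0],[0,0,0],100],
    [[0.015,-0.0095,0],[0,0,0],100],
    [[0,0,0.02],[0,0,6.4],100],
    [[0,0,0.03],[0,0,6.4],100],
    [[0,0,0.02],[0,0,6.4],100],
    [[0,0,0],[0,0,6.4],100],
    [[0,0,0],[0,0,0],100],
    [[0,0,0],[0,0,0],100],
    [[0,0,0],[0,0,0],100],
    [[0,0,0],[0,0,0],100],
  ],
)

```text
t: 8.82
eef_pos: [440.6, 119.5, 116.1]
orientation: [-0.001, 1.0, 0.0, 0.001]
wrist_force: [0.2, 0.2, 0.6]
gripper_width: 86.9
```

```bash
python3 - <<'E'
from h import *
np.set_printoptions(precision=1,suppress=True)
t,_=snap("top"); B=32
L=lambda u,v:np.array([190+u/5.6-.4,120+v/5.6-.4]); Rr=lambda u,v:np.array([320+u/5.6-.4,115+v/5.6-.4])
for k,p in dict(big=L(604,139),nest=Rr(210,146),thin=Rr(494,199)).items(): print(k,hit(t,p,B))
for i in range(3): goto(436.3,118.8,12,90); w,s=snap("wrist","w5")
# ring top in wrist
h=cv2.cvtColor(w["color"],cv2.COLOR_RGB2GRAY); p=proj(w,[436.3,118.8,33],s)[0]; print(p)
hs=cv2.cvtColor(w["color"],cv2.COLOR_RGB2HSV)
m=((hs[...,1]<25)&(hs[...,2]>130)).astype(np.uint8); n,l,st,ce=cv2.connectedComponentsWithStats(m)
for i in range(1,n):
    if st[i,4]>300: print(st[i],ce[i])
E
```

```text
big [621.3  69.5  32. ]
nest [638.3 -99.9  32. ]
thin [ 615.1 -244.6   32. ]
eef [440.3 119.5 116.1] psi 90.1 F [-0.3 -0.6 -0.7] w 87.2 t 8.87 -> shift mm [  4.2  -0.7 104.1] rz 0.1 tilt [ 0.  0. -1.]
eef [440.  119.5 116.1] psi 90.1 F [ 0.6 -0.9 -0.6] w 86.9 t 8.92 -> shift mm [  3.9  -0.7 104.1] rz 0.1 tilt [ 0.  0. -1.]
eef [439.9 119.4 116.1] psi 90.1 F [ 0.8  0.8 -0.4] w 87.2 t 8.97 -> shift mm [  3.7  -0.6 104.1] rz 0.1 tilt [ 0.  0. -1.]
[318.9 202.8]
[    0     0   640   107 62290] [302.6  54.7]
[ 281  158   79   82 3270] [319.7 200.8]
[   6  172  108   61 3874] [ 63.  208.9]
[118 268  28  23 491] [130.6 278.6]
[ 186  300  249   40 6513] [302.2 317.9]
```

Request:
drive_tool(
  plan=[
    [[0.0045,0,0.015],[0,0,0],100],
    [[0,0,0.025],[0,0,0],100],
    [[0,0,0.025],[0,0,0],100],
    [[0,0,0.02],[0,0,0],100],
    [[0,0,0.012],[0,0,0],100],
    [[0,0,0.007],[0,0,0],100],
    [[0,0,0],[0,0,0],80],
    [[0,0,0],[0,0,0],50],
    [[0,0,0],[0,0,0],50],
    [[0,0,0],[0,0,0],50],
    [[0,0,0],[0,0,0],50],
    [[0,0,0],[0,0,0],50],
  ],
)

```text
t: 10.02
eef_pos: [435.4, 119.5, 12.3]
orientation: [-0.001, 1.0, 0.0, 0.001]
wrist_force: [0.3, 0.0, 4.4]
gripper_width: 58.1
```

Request:
drive_tool(
  plan=[
    [[0,0,-0.01],[0,0,0],50],
    [[0,0,-0.02],[0,0,0],50],
    [[0,0,-0.03],[0,0,0],50],
    [[0,0,-0.02],[0,0,0],50],
    [[0,0,-0.01],[0,0,0],50],
    [[0,0,0],[0,0,0],50],
    [[0,0,0],[0,0,0],50],
    [[0,0,0],[0,0,0],50],
  ],
)

```text
t: 10.68
eef_pos: [434.0, 119.3, 100.9]
orientation: [-0.001, 1.0, -0.0, -0.001]
wrist_force: [-0.2, 0.2, -3.3]
gripper_width: 57.8
```

```bash
python3 - <<'E'
from h import *
for i in range(3): goto(621.3,69.5,psi=90); capture("top")
E
```

```text
eef [434.  119.3 100.9] psi 90.1 F [-0.2  0.2 -3.3] w 57.8 t 10.68 -> shift mm [-187.2  -50.    -0.3] rz 0.1 tilt [-0.002 -0.    -1.   ]
eef [433.9 119.3 100.6] psi 90.1 F [ 0.1 -0.9 -3.4] w 58.3 t 10.73 -> shift mm [-187.4  -50.    -0.5] rz 0.1 tilt [-0.002 -0.    -1.   ]
eef [433.9 119.3 100.5] psi 90.1 F [ 0.5 -0.1 -3.7] w 57.7 t 10.78 -> shift mm [-187.4  -50.    -0.5] rz 0.1 tilt [-0.003 -0.    -1.   ]
```

Request:
drive_tool(
  plan=[
    [[-0.0115,-0.003,0],[0,0,0],50],
    [[-0.02,-0.005,0],[0,0,0],50],
    [[-0.025,-0.007,0],[0,0,0],50],
    [[-0.025,-0.007,0],[0,0,0],50],
    [[-0.025,-0.007,0],[0,0,0],50],
    [[-0.025,-0.007,0],[0,0,0],50],
    [[-0.025,-0.007,0],[0,0,0],50],
    [[-0.02,-0.005,0],[0,0,0],50],
    [[-0.01,-0.002,0],[0,0,0],50],
    [[0,0,0],[0,0,0],50],
    [[0,0,0.01],[0,0,0],50],
    [[0,0,0],[0,0,0],50],
  ],
)

```text
t: 11.83
eef_pos: [618.0, 69.9, 88.6]
orientation: [-0.001, 1.0, 0.0, -0.004]
wrist_force: [-1.4, 0.1, -3.4]
gripper_width: 58.0
```

```bash
python3 - <<'E'
from h import *
for i in range(5): capture("top")
goto(621.3,69.5,41,90)
w,s=snap("wrist","w6");d,_=snap("side");t,_=snap("top")
f=lambda c:cv2.cvtColor(c["color"],cv2.COLOR_RGB2BGR)
q=proj(d,[[621,69.5,32]])[0];print(q,proj(d,[[s["eef_pos"][0],s["eef_pos"][1],s["eef_pos"][2]-9],[621.3,69.5,32]]))
x,y=map(int,q)
a=cv2.resize(f(d)[y-40:y+20,x-30:x+30],(400,400),interpolation=cv2.INTER_CUBIC)
b=cv2.resize(f(w)[130:330,220:420],(400,400),interpolation=cv2.INTER_CUBIC)
cv2.imwrite("pics/c6.png",np.hstack([a,b])); print(x-30,y-40)
E
```

```text
eef [620.6  69.9  91.5] psi 90.1 F [-0.5  0.1 -2.5] w 57.8 t 12.08 -> shift mm [-0.7 -0.4 50.5] rz 0.1 tilt [-0.001  0.    -1.   ]
[358.92852431 204.60692203] [[359.78216605 191.18832416]
 [359.02329749 204.59964118]]
328 164
```

View pics/c6.png

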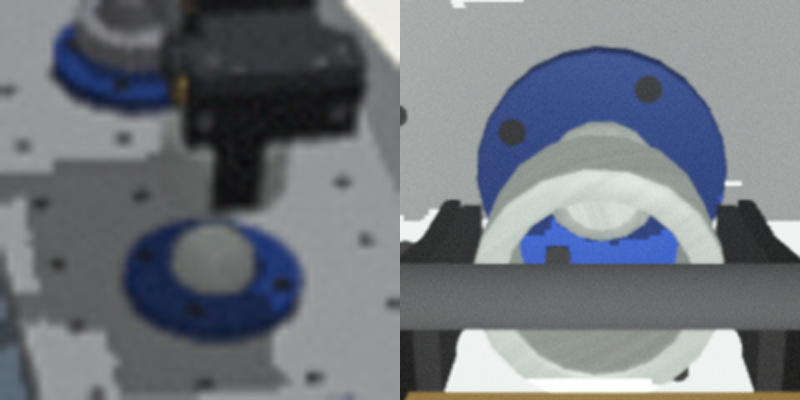

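Bush u=600 against spigot u=601 in the wrist half, so lateral is fine; side shows it within about 2 mm in x, well inside the taper. Lowering.

Request:
drive_tool(
  plan=[
    [[0.0005,0,0.01],[0,0,0],50],
    [[0,0,0.015],[0,0,0],50],
    [[0,0,0.007],[0,0,0],50],
    [[0,0,0.005],[0,0,0],50],
    [[0,0,0.004],[0,0,0],50],
    [[0,0,0.003],[0,0,0],50],
    [[0,0,0.003],[0,0,0],50],
    [[0,0,0.002],[0,0,0],50],
    [[0,0,0.002],[0,0,0],50],
    [[0,0,0.002],[0,0,0],50],
    [[0,0,0],[0,0,0],50],
    [[0,0,0],[0,0,0],50],
  ],
)

```text
t: 13.23
eef_pos: [621.2, 69.5, 41.3]
orientation: [-0.001, 1.0, -0.0, 0.001]
wrist_force: [-3.9, -0.2, 10.7]
gripper_width: 58.6
```

Contact at TCP 41.3, exactly the expected seat (41). Release, then travel to the housing.

Request:
drive_tool(
  plan=[
    [[0,0,0],[0,0,0],90],
    [[0,0,0],[0,0,0],90],
    [[0,0,-0.002],[0,0,0],90],
    [[0,0,-0.018],[0,0,0],90],
    [[0,0,-0.03],[0,0,0],90],
    [[0,0,-0.03],[0,0,0],90],
    [[0,0,-0.03],[0,0,0],100],
    [[0.02,-0.022,-0.01],[0,0,0],100],
    [[0.026,-0.028,0],[0,0,0],100],
    [[0.026,-0.028,0],[0,0,0],100],
    [[0.026,-0.028,0],[0,0,0],100],
    [[0.026,-0.028,0],[0,0,0],100],
  ],
)

```text
t: 14.23
eef_pos: [496.2, -65.5, 159.1]
orientation: [-0.001, 1.0, -0.0, 0.001]
wrist_force: [0.4, -0.3, 0.2]
gripper_width: 87.0
```

Request:
drive_tool(
  plan=[
    [[0.02,-0.02,0],[0,0,0],100],
    [[0.01,-0.0106,0],[0,0,0],100],
    [[0,0,0],[0,0,6.6],100],
    [[0,0,0],[0,0,6.6],100],
    [[0,0,0.01],[0,0,6.6],100],
    [[0,0,0.02],[0,0,6.6],100],
    [[0,0,0.01],[0,0,6.6],100],
    [[0,0,0],[0,0,6.5],100],
    [[0,0,0],[0,0,0],100],
    [[0,0,0],[0,0,0],100],
    [[0,0,0],[0,0,0],100],
    [[0,0,0],[0,0,0],100],
  ],
)

```text
t: 15.23
eef_pos: [467.5, -95.4, 119.0]
orientation: [0.337, 0.942, -0.0, 0.001]
wrist_force: [-0.8, 0.1, -0.1]
gripper_width: 87.1
```

```bash
python3 - <<'E'
from h import *
goto(466.4,-94.7,18,50.6)
w,s=snap("wrist","w7")
f=cv2.cvtColor(w["color"],cv2.COLOR_RGB2BGR)
X=[[466.4,-94.7,37],[513.7,-101.6,15],[481.4,-139.7,15],[418.8,-88.1,15],[448.8,-48.6,15]]
P=proj(w,X,s);print(P.round(1))
x,y=P[0].astype(int)
cv2.imwrite("pics/c7.png",cv2.resize(f[40:340,120:520],(800,600)))
E
```

```text
eef [467.5 -95.4 119. ] psi 50.7 F [-0.8  0.1 -0.1] w 87.1 t 15.23 -> shift mm [  1.4  -0.2 101. ] rz 0.1 tilt [ 0.001 -0.001 -1.   ]
[[321.3 205.2]
 [351.1 245.8]
 [290.  244.9]
 [288.  145. ]
 [353.6 142.6]]
```

View pics/c7.png

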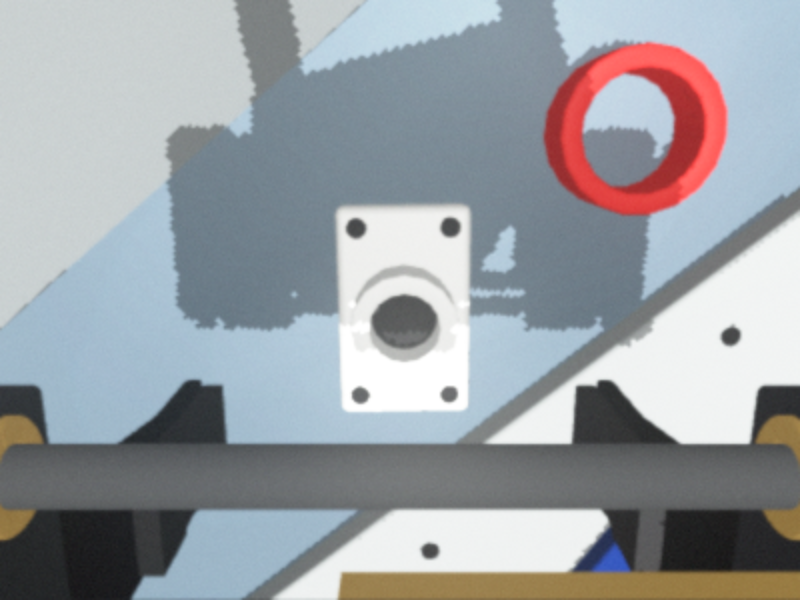

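Housing: bore (322,201), flange corners within ~1.5 px of prediction, axes aligned. Jaws straddle the boss along the short axis; the red ring is clear of the left/right fingers (ring at crop (635,128)). Descend.

Request:
drive_tool(
  plan=[
    [[0.0025,0.0003,0.015],[0,0,0],80],
    [[0,0,0.025],[0,0,0],70],
    [[0,0,0.025],[0,0,0],70],
    [[0,0,0.018],[0,0,0],65],
    [[0,0,0.012],[0,0,0],65],
    [[0,0,0.006],[0,0,0],65],
    [[0,0,0],[0,0,0],60],
    [[0,0,0],[0,0,0],30],
    [[0,0,0],[0,0,0],30],
    [[0,0,0],[0,0,0],30],
    [[0,0,0],[0,0,0],30],
    [[0,0,0],[0,0,0],30],
  ],
)

```text
t: 16.28
eef_pos: [466.1, -93.6, 18.4]
orientation: [0.337, 0.941, -0.0, 0.001]
wrist_force: [0.4, 0.6, 3.9]
gripper_width: 39.7
```

Request:
drive_tool(
  plan=[
    [[0,0,-0.01],[0,0,0],30],
    [[0,0,-0.02],[0,0,0],30],
    [[0,0,-0.03],[0,0,0],30],
    [[0,0,-0.02],[0,0,0],30],
    [[0,0,-0.01],[0,0,0],30],
    [[0,0,0],[0,0,0],30],
    [[0,0,0],[0,0,0],30],
    [[0,0,0],[0,0,0],30],
  ],
)

```text
t: 16.95
eef_pos: [464.6, -93.1, 107.2]
orientation: [0.337, 0.941, 0.0, -0.001]
wrist_force: [0.3, -0.5, -1.4]
gripper_width: 39.1
```

```bash
python3 - <<'E'
from h import *
for i in range(3): capture("top")
goto(638.3,-99.9,psi=16.8)
E
```

```text
eef [464.5 -93.1 106.6] psi 50.6 F [ 0.  -0.1 -1.7] w 39.0 t 17.1 -> shift mm [-138.5  105.1   -0.4] rz 33.8 tilt [-0.002  0.001 -1.   ]
```

Request:
drive_tool(
  plan=[
    [[-0.01,0.0075,0],[0,0,0],30],
    [[-0.018,0.0135,0],[0,0,0],30],
    [[-0.022,0.0168,0],[0,0,0],30],
    [[-0.022,0.0168,0],[0,0,0],30],
    [[-0.022,0.0168,0],[0,0,0],30],
    [[-0.02,0.0152,0],[0,0,0],30],
    [[-0.015,0.0115,0],[0,0,0],30],
    [[-0.0085,0.007,0],[0,0,0],30],
    [[0,0,0],[0,0,6],30],
    [[0,0,0],[0,0,6.5],30],
    [[0,0,0],[0,0,6.5],30],
    [[0,0,0],[0,0,6.3],30],
  ],
)

```text
t: 18.1
eef_pos: [637.4, -99.2, 105.7]
orientation: [0.538, 0.843, -0.0, -0.002]
wrist_force: [-0.4, 0.9, -1.4]
gripper_width: 39.2
```

Request:
drive_tool(
  plan=[
    [[0,0,0],[0,0,5.5],30],
    [[0,0,0],[0,0,3],30],
    [[0,0,0],[0,0,0],30],
    [[0,0,0],[0,0,0],30],
    [[0,0,0],[0,0,0],30],
    [[0,0,0],[0,0,0],30],
  ],
)

```text
t: 18.6
eef_pos: [638.0, -99.5, 107.1]
orientation: [0.596, 0.803, -0.0, -0.0]
wrist_force: [-0.3, -0.3, -1.7]
gripper_width: 39.4
```

```bash
python3 - <<'E'
from h import *
goto(638.3,-99.9,47,psi=16.8)
w,s=snap("wrist","w8");d,_=snap("side")
f=lambda c:cv2.cvtColor(c["color"],cv2.COLOR_RGB2BGR)
e=s["eef_pos"]; q=proj(d,[[638.3,-99.9,32]])[0]; x,y=map(int,q)
u=np.deg2rad(16.8);ax=np.array([np.cos(u),np.sin(u)]);ay=np.array([-np.sin(u),np.cos(u)])
def loc(p,z,pts): return [[*(np.array(p)+a*ax+b*ay),z] for a,b in pts]
N=loc((638.3,-99.9),32,[(42,60),(42,-60),(-42,-60),(-42,60)]); H=loc(e[:2],e[2]-15,[(26,42),(26,-42),(-26,-42),(-26,42)])
o=np.array([x-45,y-45]);S=400/80
print("side nest",((proj(d,N)-o)*S).round(),"flange",((proj(d,H)-o)*S).round())
print("wrist nest",((proj(w,N,s)-[195,100])*400/250+[400,0]).round(),"flange",((proj(w,H,s)-[195,100])*400/250+[400,0]).round())
a=cv2.resize(f(d)[y-45:y+35,x-45:x+35],(400,400),interpolation=cv2.INTER_CUBIC)
b=cv2.resize(f(w)[100:350,195:445],(400,400),interpolation=cv2.INTER_CUBIC)
cv2.imwrite("pics/c8.png",np.hstack([a,b]))
E
```

```text
eef [638.  -99.5 107.1] psi 16.8 F [-0.3 -0.3 -1.7] w 39.4 t 18.6 -> shift mm [-0.5  0.2 60.1] rz 0.0 tilt [-0.001  0.    -1.   ]
side nest [[236. 147.]
 [346. 270.]
 [215. 312.]
 [111. 184.]] flange [[236.  90.]
 [315. 175.]
 [232. 200.]
 [156. 112.]]
wrist nest [[706.  35.]
 [693. 297.]
 [514. 296.]
 [503.  35.]] flange [[687. 101.]
 [678. 334.]
 [532. 334.]
 [524. 100.]]
```

View pics/c8.png

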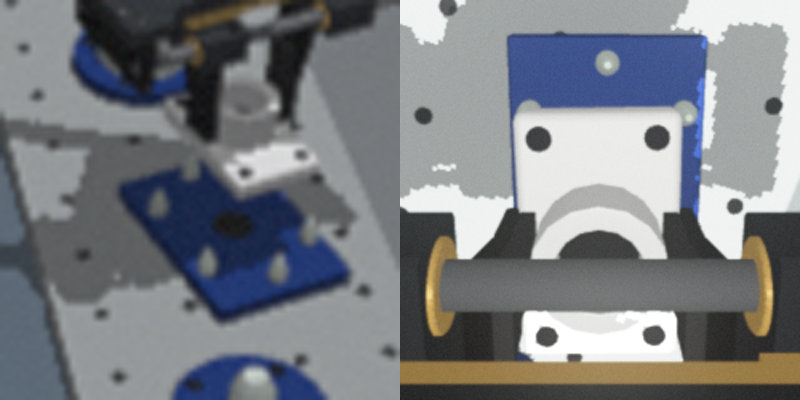

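```bash
python3 - <<'E'
from h import *
np.set_printoptions(precision=2,suppress=True)
w,s=snap("wrist"); e=s["eef_pos"];R=Ro.from_quat(s["orientation"]).as_matrix()
T=lambda u,v,z:(R.T@(hit(w,((u-400)/1.6+195-.2,v/1.6+100-.2),z,s)-e))[:2]
f=[T(u,v,e[2]-3) for u,v in((538,139),(657,137),(547,337),(654,335))]
print("holes",f,"centre",np.mean(f,0))
for k,p in dict(TL=(508,36,32),TR=(706,37,32),dow=(607,63,46),dR=(685,113,46),dL=(527,106,46)).items(): print(k,T(*p))
print("w TCP axis",w["T_tool_cam"].round(3))
E
```

```text
holes [array([ 32.28, -20.65]), array([32.91, 15.33]), array([-35.51, -19.53]), array([-34.74,  16.15])] centre [-1.27 -2.17]
TL [ 59.38 -39.97]
TR [58.99 42.25]
dow [49.6   0.98]
dR [29.57 32.62]
dL [ 32.41 -31.23]
w TCP axis [[   0.     -0.97   -0.26   70.44]
 [   1.      0.      0.     -2.23]
 [  -0.     -0.26    0.97 -161.83]
 [   0.      0.      0.      1.  ]]
```

Wrist crop: nest centreline u≈606.5, flange centreline u≈599.5 with a ~1° yaw error. The relative offset is +3 mm in tool y by wrist and ≈0–1 mm by side. I take +2 mm y, +1 mm x and +1° turn; the dowel noses cover the rest.

Request:
drive_tool(
  plan=[
    [[0.001,0.002,0.01],[0,0,1],30],
    [[0,0,0.015],[0,0,0],30],
    [[0,0,0.01],[0,0,0],30],
    [[0,0,0.005],[0,0,0],30],
    [[0,0,0],[0,0,0],30],
    [[0,0,0],[0,0,0],30],
  ],
)

```text
t: 19.25
eef_pos: [639.7, -98.0, 67.0]
orientation: [0.604, 0.797, -0.0, -0.0]
wrist_force: [-0.6, 0.0, -0.3]
gripper_width: 39.4
```

```bash
python3 - <<'E'
from h import *
capture("top")
goto(638.3,-99.9,47,psi=16.8)
w,s=snap("wrist","w9");d,_=snap("side")
f=lambda c:cv2.cvtColor(c["color"],cv2.COLOR_RGB2BGR)
q=proj(d,[[638.3,-99.9,32]])[0]; x,y=map(int,q)
a=cv2.resize(f(d)[y-35:y+25,x-30:x+30],(400,400),interpolation=cv2.INTER_CUBIC)
b=cv2.resize(f(w)[140:340,220:420],(400,400),interpolation=cv2.INTER_CUBIC)
cv2.imwrite("pics/c9.png",np.hstack([a,b]))
E
```

```text
eef [640.2 -98.2  67.6] psi 15.8 F [ 0.2 -0.3 -2.5] w 38.9 t 19.3 -> shift mm [-1.2 -2.3 20.6] rz -1.0 tilt [ 0. -0. -1.]
```

View pics/c9.png

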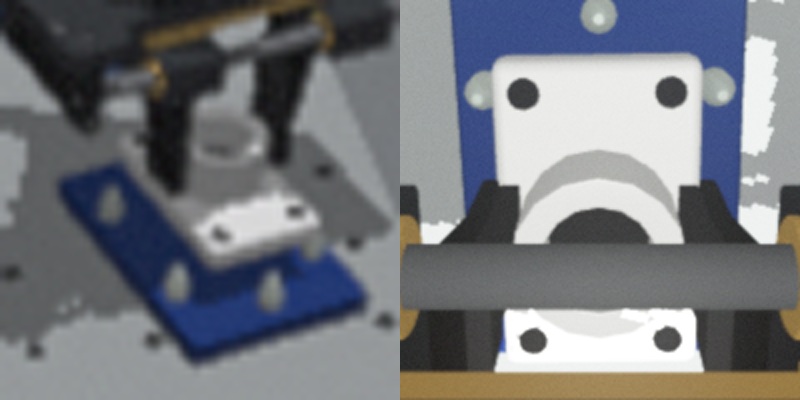

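Flange centre u=597.5 now sits between the dowels (479 and 717, mid 598; end dowel 598). Lowering.

Request:
drive_tool(
  plan=[
    [[0,0,0.004],[0,0,0],30],
    [[0,0,0.003],[0,0,0],30],
    [[0,0,0.003],[0,0,0],30],
    [[0,0,0.003],[0,0,0],30],
    [[0,0,0.003],[0,0,0],30],
    [[0,0,0.002],[0,0,0],30],
    [[0,0,0.002],[0,0,0],30],
    [[0,0,0.002],[0,0,0],30],
    [[0,0,0],[0,0,0],30],
    [[0,0,0],[0,0,0],30],
  ],
)

```text
t: 20.23
eef_pos: [639.8, -98.0, 47.4]
orientation: [0.603, 0.797, -0.0, -0.0]
wrist_force: [-3.7, 0.8, 8.8]
gripper_width: 39.2
```

Seated at the expected height (47.4 vs 47). Release and go to the brass bush.

Request:
drive_tool(
  plan=[
    [[0,0,0],[0,0,0],60],
    [[0,0,0],[0,0,0],60],
    [[0,0,-0.002],[0,0,0],60],
    [[0,0,-0.018],[0,0,0],60],
    [[0,0,-0.03],[0,0,0],80],
    [[0,0,-0.03],[0,0,0],100],
    [[0,0,-0.03],[0,0,0],100],
    [[0,0,0],[0,0,0],100],
    [[0,0,0],[0,0,0],100],
    [[0,0,0],[0,0,0],100],
  ],
)

```text
t: 21.07
eef_pos: [639.5, -97.9, 155.2]
orientation: [0.604, 0.797, -0.0, -0.0]
wrist_force: [1.1, 0.0, -0.3]
gripper_width: 83.1
```

```bash
python3 - <<'E'
from h import *
goto(463.6,-280.8,12,psi=16)
t,_=snap("top","t10")
E
```

```text
eef [639.5 -97.9 155.2] psi 15.8 F [ 1.1  0.  -0.3] w 83.1 t 21.07 -> shift mm [-128.3 -218.8  143.3] rz -0.2 tilt [-0.001  0.    -1.   ]
```

Request:
drive_tool(
  plan=[
    [[-0.0083,-0.0148,0],[0,0,0],80],
    [[-0.015,-0.0255,0.01],[0,0,0],80],
    [[-0.015,-0.0255,0.01],[0,0,0],80],
    [[-0.015,-0.0255,0.01],[0,0,0],75],
    [[-0.015,-0.0255,0.01],[0,0,0],75],
    [[-0.015,-0.0255,0],[0,0,0],75],
    [[-0.015,-0.0255,0],[0,0,0],75],
    [[-0.015,-0.0255,0],[0,0,0],75],
    [[-0.015,-0.0255,0],[0,0,0],75],
    [[0,0,0],[0,0,0],75],
    [[0,0,0],[0,0,0],75],
    [[0,0,0],[0,0,0],75],
  ],
)

```text
t: 22.12
eef_pos: [463.8, -280.3, 114.5]
orientation: [0.604, 0.797, 0.0, -0.001]
wrist_force: [-0.3, 0.1, 0.1]
gripper_width: 65.4
```

```bash
python3 - <<'E'
from h import *
for i in range(3): capture("top")
goto(463.6,-280.8,12,psi=16)
w,s=snap("wrist","w11")
X=[463.6,-280.8,39];print(proj(w,X,s))
hs=cv2.cvtColor(w["color"],cv2.COLOR_RGB2HSV)
m=((hs[...,0]>8)&(hs[...,0]<28)&(hs[...,1]>110)&(hs[...,2]>60)).astype(np.uint8); m[255:]=0
n,l,st,ce=cv2.connectedComponentsWithStats(m)
for i in range(1,n):
    if st[i,4]>200: print(st[i],ce[i])
b=cv2.resize(cv2.cvtColor(w["color"],cv2.COLOR_RGB2BGR)[100:350,195:445],(500,500));cv2.imwrite("pics/c11.png",b)
E
```

```text
eef [ 464.8 -279.8  115.1] psi 15.9 F [-0.5  1.1  0.5] w 65.8 t 22.27 -> shift mm [ -0.7  -1.4 103.1] rz -0.1 tilt [-0.     0.001 -1.   ]
[[320.33041382 208.60570856]]
[ 292  171   59   58 1930] [319.91917098 200.50466321]
```

```bash
python3 - <<'E'
from h import *
for i in range(2):
    w,s=snap("wrist"); print(w["T_tool_cam"][:3,3].round(2),s["eef_pos"].round(1),proj(w,[463.6,-280.8,39],s).round(1))
t,_=snap("top","t11")
print(proj(t,[463.6,-280.8,39]))
cv2.imwrite("pics/c11.png",np.hstack([cv2.resize(cv2.imread("pics/w11.png")[150:250,270:370],(400,400),interpolation=cv2.INTER_CUBIC),cv2.resize(cv2.imread("pics/t11.png")[170:230,390:450],(400,400),interpolation=cv2.INTER_CUBIC)]))
E
```

```text
[  70.41   -2.24 -161.83] [ 464.8 -279.9  115.3] [[320.2 208.4]]
[  70.41   -2.24 -161.83] [ 464.8 -280.   115.4] [[320.3 208.3]]
[[422.27331256 202.44034139]]
```

View pics/c11.png

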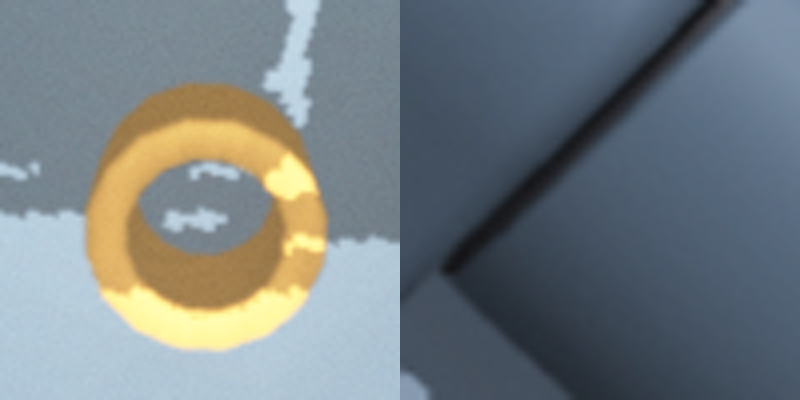

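Brass ring top centre measured (321.4,208), predicted (320.3,208.4): confirmed. Descend and grip.

Request:
drive_tool(
  plan=[
    [[-0.0005,-0.0005,0.015],[0,0,0],75],
    [[0,0,0.025],[0,0,0],75],
    [[0,0,0.025],[0,0,0],75],
    [[0,0,0.02],[0,0,0],75],
    [[0,0,0.012],[0,0,0],75],
    [[0,0,0.006],[0,0,0],75],
    [[0,0,0],[0,0,0],60],
    [[0,0,0],[0,0,0],35],
    [[0,0,0],[0,0,0],35],
    [[0,0,0],[0,0,0],35],
    [[0,0,0],[0,0,0],35],
    [[0,0,0],[0,0,0],35],
  ],
)

```text
t: 23.47
eef_pos: [464.9, -282.3, 13.7]
orientation: [0.604, 0.797, -0.0, 0.002]
wrist_force: [1.4, 0.9, 4.2]
gripper_width: 43.7
```

Request:
drive_tool(
  plan=[
    [[0,0,-0.01],[0,0,0],35],
    [[0,0,-0.02],[0,0,0],35],
    [[0,0,-0.03],[0,0,0],35],
    [[0,0,-0.02],[0,0,0],35],
    [[0,0,-0.01],[0,0,0],35],
    [[0,0,0],[0,0,0],35],
    [[0,0,0],[0,0,0],35],
    [[0,0,0],[0,0,0],35],
  ],
)

```text
t: 24.13
eef_pos: [462.8, -280.7, 101.5]
orientation: [0.603, 0.797, 0.0, -0.001]
wrist_force: [-0.4, -0.4, -3.1]
gripper_width: 43.4
```

```bash
python3 - <<'E'
from h import *
for i in range(3): capture("top")
goto(615.6,-244.3,psi=16)
E
```

```text
eef [ 463.  -280.9  101.1] psi 15.8 F [ 0.  -0.1 -3.2] w 43.1 t 24.28 -> shift mm [ -6.2 156.8  -0.3] rz -0.2 tilt [-0.002  0.002 -1.   ]
```

Request:
drive_tool(
  plan=[
    [[-0.0005,0.01,0],[0,0,0],35],
    [[-0.001,0.018,0],[0,0,0],35],
    [[-0.001,0.024,0],[0,0,0],35],
    [[-0.001,0.025,0],[0,0,0],35],
    [[-0.001,0.025,0],[0,0,0],35],
    [[-0.001,0.024,0],[0,0,0],35],
    [[-0.0005,0.018,0],[0,0,0],35],
    [[0,0.013,0],[0,0,0],35],
    [[0,0,0.01],[0,0,0],35],
    [[0,0,0],[0,0,0],35],
    [[0,0,0],[0,0,0],35],
    [[0,0,0],[0,0,0],35],
  ],
)

```text
t: 25.28
eef_pos: [615.0, -244.5, 91.5]
orientation: [0.604, 0.797, -0.0, -0.002]
wrist_force: [0.5, -0.3, -3.8]
gripper_width: 43.5
```

```bash
python3 - <<'E'
from h import *
for i in range(3): capture("side")
goto(616,-244,41,psi=16)
w,s=snap("wrist","w12");d,_=snap("side","s12")
print("thin base in wrist",proj(w,[616,-244,32],s).round(1),"side",proj(d,[[616,-244,32],[616,-244,56],[*s["eef_pos"][:2],s["eef_pos"][2]+27]]).round(1))
def blobs(im,lo,hi,mn):
    hs=cv2.cvtColor(im,cv2.COLOR_RGB2HSV);m=cv2.inRange(hs,lo,hi);n,l,st,ce=cv2.connectedComponentsWithStats(m)
    for i in range(1,n):
        if st[i,4]>mn: print(st[i],ce[i].round(1))
print("wrist blue");blobs(w["color"],(108,150,60),(128,255,255),300)
print("wrist brass");blobs(w["color"],(8,110,60),(28,255,255),300)
print("side blue");blobs(d["color"][180:330,320:450],(108,150,40),(128,255,255),100)
print("side brass");blobs(d["color"][180:330,320:450],(8,110,60),(28,255,255),60)
E
```

```text
eef [ 615.9 -245.2   92.7] psi 15.7 F [ 0.9 -0.5 -3.4] w 43.6 t 25.43 -> shift mm [ 1.1  0.4 51.7] rz -0.3 tilt [-0.  0. -1.]
thin base in wrist [[323.1 212.7]] side [[381.8 275.5]
 [382.6 268.8]
 [384.9 250.6]]
wrist blue
[465  47  32  50 742] [483.8  78. ]
[ 259  156  121   77 3840] [314.9 194.5]
[297 242  44  20 709] [318.9 251.8]
wrist brass
[ 559  134   81  128 4273] [608.9 210. ]
[ 270  203   99   59 3552] [318.8 232.7]
[201 248  21  62 688] [209.5 279.1]
[417 248  21  62 691] [428.8 279.2]
[ 280  295   79   19 1056] [318.5 302.3]
[ 184  294  405   46 6763] [414.6 329.5]
side blue
[ 47  86  31  23 386] [61.7 98.5]
side brass
[122  56   8  37 173] [126.7  70.2]
[ 58  66  16  21 240] [65.7 76.4]
```

Bush u=319.5 and base u=319.5, edge within about 2 mm; inside the taper. Lower.

Request:
drive_tool(
  plan=[
    [[0,0,0.01],[0,0,0],35],
    [[0,0,0.013],[0,0,0],35],
    [[0,0,0.007],[0,0,0],35],
    [[0,0,0.005],[0,0,0],35],
    [[0,0,0.004],[0,0,0],35],
    [[0,0,0.003],[0,0,0],35],
    [[0,0,0.003],[0,0,0],35],
    [[0,0,0.003],[0,0,0],35],
    [[0,0,0.003],[0,0,0],35],
    [[0,0,0.002],[0,0,0],35],
    [[0,0,0],[0,0,0],35],
    [[0,0,0],[0,0,0],35],
  ],
)

```text
t: 26.53
eef_pos: [616.9, -244.8, 42.6]
orientation: [0.603, 0.797, -0.0, 0.001]
wrist_force: [-4.3, 2.7, 9.8]
gripper_width: 43.3
```

Contact at 42.6 (expected ≈41.5–42). Release, lift and retreat.

Request:
drive_tool(
  plan=[
    [[0,0,0],[0,0,0],75],
    [[0,0,0],[0,0,0],75],
    [[0,0,-0.002],[0,0,0],75],
    [[0,0,-0.018],[0,0,0],75],
    [[0,0,-0.03],[0,0,0],90],
    [[0,0,-0.03],[0,0,0],100],
    [[0,0,-0.03],[0,0,0],100],
    [[0,0,-0.03],[0,0,0],100],
    [[0,-0.03,-0.02],[0,0,0],100],
    [[0,-0.035,0],[0,0,0],100],
    [[0,-0.035,0],[0,0,0],100],
    [[0,-0.035,0],[0,0,0],100],
  ],
)

```text
t: 27.53
eef_pos: [485.8, -281.8, 200.4]
orientation: [0.603, 0.798, -0.0, 0.001]
wrist_force: [-0.1, 0.1, 0.5]
gripper_width: 86.6
```

Request:
drive_tool(
  plan=[
    [[-0.03,-0.01,0],[0,0,0],100],
    [[-0.035,-0.01,0],[0,0,0],100],
    [[-0.035,-0.01,0],[0,0,0],100],
    [[-0.035,-0.01,0],[0,0,0],100],
    [[-0.035,-0.01,0],[0,0,0],100],
    [[-0.03,0,0],[0,0,0],100],
    [[0,0,0],[0,0,0],100],
    [[0,0,0],[0,0,0],100],
    [[0,0,0],[0,0,0],100],
  ],
)

```text
t: 28.28
eef_pos: [492.5, -486.5, 199.0]
orientation: [0.604, 0.797, 0.0, -0.001]
wrist_force: [-0.3, 0.9, -0.0]
gripper_width: 87.2
```

```bash
python3 - <<'E'
from h import *
goto()
t,_=snap("top","tF");d,_=snap("side","sF")
a=cv2.resize(cv2.imread("pics/sF.png")[150:310,320:430],(412,600),interpolation=cv2.INTER_CUBIC)
b=cv2.resize(cv2.imread("pics/tF.png")[90:230,190:460],None,fx=1.43,fy=2.1,interpolation=cv2.INTER_CUBIC)
b=cv2.resize(cv2.imread("pics/tF.png")[90:290,120:510],(388,199))
c=cv2.resize(cv2.imread("pics/tF.png")[110:180,200:330],(388,209),interpolation=cv2.INTER_CUBIC);e=cv2.resize(cv2.imread("pics/tF.png")[110:180,320:450],(388,192),interpolation=cv2.INTER_CUBIC)
cv2.imwrite("pics/cF.png",np.hstack([a,np.vstack([b,c,e])]))
E
```

```text
eef [ 492.5 -486.5  199. ] psi 15.8 F [-0.3  0.9 -0. ] w 87.2 t 28.28 -> shift mm [0. 0. 0.] rz 0 tilt [-0.001  0.002 -1.   ]
```

View pics/cF.png

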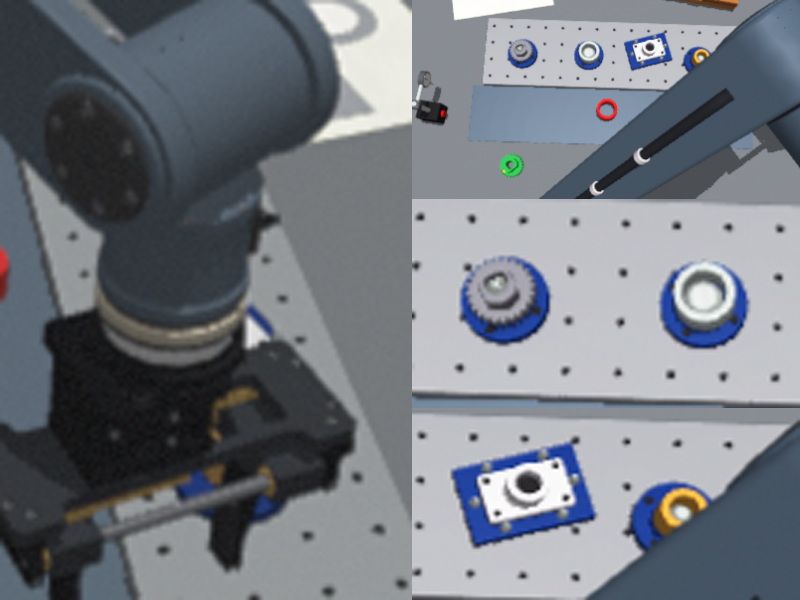

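```bash
python3 -c "
from plant import *
print(finish_job())"
```

```text
the job is handed in; nothing more can be done
None
```

All four parts are on their fixtures and the job is handed in, at about 28 s of the 122 s allowed. I loaded the gear, then the steel bush, the housing and the brass bush. `finish_job()` reports no verdict.

**Seating:** Each part met firm contact (about 9 to 16 N) at the TCP height its seat should give.

| Part | Contact height (mm) | Expected (mm) |
|---|---|---|
| Steel bush | 41.3 | 41 |
| Housing | 47.4 | 47 |
| Brass bush | 42.6 | 41.5–42 |

For the gear I had first guessed a 15 mm plate, but contact came 6 mm higher. The side view put its underside 18.5 mm above the plate, against 20 mm when seated. Pick-to-seat heights from the gear and the steel bush then agreed on a plate of about 20 mm.

**Final picture:** The last top view shows all four parts down and upright, with the shaft tip in the gear hub and the housing inside its six dowels. The red ring, green gear and dial stand are where they were. After release, the side view showed the gear's dot on the arbor's dot side.

**Checks that disagreed or were missing:**
- Over the nest, the wrist and side cameras differed by about 2–3 mm. I split the difference, then confirmed the housing centred between the dowels before lowering it.
- In the last pictures the arm hid the micrometer and part of the brass bush's base. The gripper passed above the micrometer at about 200 mm and never went near it lower.
- The side camera could not see the parts at the end, because the arm was in the way.

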